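# Clip a metal sample on the shuttle stage of an inspection microscope

### The job

Put the sample carrier with the copper coupon on the microscope's stage and slide it under the two spring clips, grip fin towards you, until it just meets the stop bar and both clips have snapped down into its notches: feel your way, and never force it or press it hard against the stop. Then slide the stage all the way across to its stop beneath the lens and let go. Leave the microscope's column and head untouched and do not disturb the other things on the bench.

Things in the scene. Friction and masses are not known exactly. Their poses are not given: they have to be found in the camera images.
- carrier_copper: Sample carrier: slate-grey plate 90 (own x) x 60 (own y) x 6 mm, a round copper coupon 26 mm across in its top at x = +20 mm, upright grip fin 24 (x) x 12 mm (y) centred at x = -33 mm, top 38 mm above the underside. Origin: centre of the underside; +x to the leading edge, away from the fin. In the top along each long side a notch for a clip's nose, 13 mm wide (y), from x = -3 to +13 mm, 3.5 mm deep. About 0.12 kg.
- carrier_alu: Another carrier: slate-grey plate 90 (own x) x 60 (own y) x 6 mm, a round pale aluminium coupon 26 mm across in its top at x = +20 mm, upright grip fin 24 (x) x 12 mm (y) centred at x = -33 mm, top 38 mm above the underside. Origin: centre of the underside; +x to the leading edge, away from the fin. Leave it alone.
- carrier_steel: Another carrier: slate-grey plate 90 (own x) x 60 (own y) x 6 mm, a round dark steel coupon 26 mm across in its top at x = +20 mm, upright grip fin 24 (x) x 12 mm (y) centred at x = -33 mm, top 38 mm above the underside. Origin: centre of the underside; +x to the leading edge, away from the fin. Leave it alone.
- microscope: Fixed inspection microscope: light base 240 (x) x 310 (y) x 20 mm with rails along y for the shuttle stage. Origin on the table, 20 mm to the -x side of the base's middle; +x points from the loading side to the column.
- scope_head: Microscope's fixed column and head, not to be touched; origin and axes as the microscope's. Column 26 mm thick at x = +115, y = -60 mm, 265 mm high. Head: tube up to 44 mm across at x = +20, y = -60 mm, lens end 150 mm and top 282 mm above the table; arm 36 mm wide joins them at 205 to 235 mm.
- stage (a joint): Shuttle stage, a black plate 170 (x) x 130 mm (y), top 44 mm above the table. Value in m: 0 = loading end, 0.12 = at its stop beneath the lens. It moves along the microscope's -y as the value grows, against about 3 N of friction, and stays where left. It may start up to 0.03 from the loading end.
- seat (a point): On the stage's top face: where the carrier's origin lies when home, if the stop bar is at its nominal place. Axes as the microscope's, x = direction of insertion; moves with the stage, whose plate reaches from 95 mm before to 75 mm beyond. The stop bar's face, met by the leading edge, is nominally 45 mm beyond, but see clip_left; it must not be pressed with more than about 10 N.
- guide_mouth (a point): On the stage's top face, on the centre line 34 mm before the seat, where the two flared side guides (5 mm high) begin, 39 mm either side. They narrow until 12 mm before the seat, and from there to 32 mm beyond it stand 31.5 mm either side of the centre line.
- stage_knob (a point): Top centre of the stage's upright round knob, 16 mm across, 36 mm high above the stage top, with a black sleeve; 80 mm before and 54 mm to the +y side of the seat. Moves with the stage.
- clip_left (a joint): Sprung clip on the +y side, 9 mm wide, 23 mm off the centre line, hinged on the stop bar (12 mm high, clamped by hand up to 12 mm nearer or farther than nominal; not measured). Angle in rad, grows as it lifts: 0 down and empty, 0.13 riding on the carrier, 0.05 snapped in its notch. Nose 36 mm before the stop face, turned-up lip to 56 mm before it, 10 mm high.
- clip_right (a joint): The same clip on the -y side. Pushing the carrier, the two together resist with up to about 4 to 8 N while its edge lifts them (over about the first 15 mm), with 1 to 3 N while they rub along its top, and press with 0.8 N each once down in the notches. Past the snap, the stop is 1 to 2 mm on.
- mat: Fixed black rubber mat 150 x 290 x 3 mm on which the three carriers lie side by side, about 85 mm apart, in any order. Origin: centre of the underside.
- spray_bottle: White spray bottle with red head, 70 mm across, 175 mm high; origin under its middle. Leave alone.
- tape_roll: Tan roll of tape, 100 mm across, 48 mm high; origin under its middle. Leave alone.
- caliper: Digital caliper 210 mm long (x), lying flat; origin under its middle. Leave alone.
- offcut_bin: Blue open bin 150 x 100 x 60 mm; origin under its middle. Leave alone.
- flat_bar: Aluminium flat bar 160 x 25 x 10 mm; origin under its middle. Leave alone.
There are look-alikes about, which are no part of the job. Leave any brown or pink look-alike of the carrier_copper alone.

How it is judged:
By the outcome, as a careful person would: the job done as asked, in the order asked, and still so for the second after the job is handed in, with the robot touching nothing.
It also fails if it takes over 67 s, if anything falls off the work surface, if the arm or the gripper's body presses on something with over 40 N, if the wrist force passes 120 N, or if a joint passes its speed limit or range.

### The arm

A 7-joint arm with a two-finger parallel gripper is mounted at the origin on the work surface. World frame = base frame: x ahead of the robot, y to its left, z up, the work surface at z = 0. Lengths are in m, angles in rad, forces in N, time in s.
With the tool pointing down it reaches from about 0.425 to 0.825 m from the base axis. Payload 3.6 kg.
Tool frame: the origin (TCP) lies at the very end of the fingers, on their centre line; the grasp point (between the pads) lies 19 mm behind it; z points along the fingers, y is the direction in which the jaws open and shut (so a half turn about z gives the same grasp; the last joint's range is limited). The gripper opens to 85 mm and grips with 20 to 120 N. Pads are 22 mm wide; open, the fingers measure 114 mm over their backs; the gripper's body (76 mm by 85 mm) begins 54 mm behind the grasp point. The pads swing forward as they close: fully open they stand 13 mm farther back than shut.
Start: joints at [-1.353, 0.615, -0.013, 1.423, 0.008, 1.103, -0.04], TCP at [0.157, 0.631, 0.231] pointing down, gripper open.
Joint ranges: [-3.12, 3.12], [-0.3, 2.06], [-1.34, 1.32], [0.26, 2.42], [-1.36, 4.5], [0.01, 1.98], [-2.84, 2.84]. Speed limits (rad/s): [2.79, 2.79, 3.14, 3.14, 3.14, 3.14, 3.14].

### API

Orientations are given as a unit quaternion [x, y, z, w].
In Python, from station import r gives the robot as it stands.
- The arm moves only by the tool move_arm, never from a script. Its argument "increments" is a list of rows, each a list of 7 numbers: the shift along the world's x, y, z in mm, then the turn, a rotation vector about the world's x, y, z in degrees, then the gripper command: -1 is shut, 1 is fully open, values between are in proportion. A call has 1 to 8 rows; each row shifts and turns the commanded pose from where the row before left it; what a row does not reach is not made up. A row lasts 1/12 s, in which the tool goes at most 41.7 mm and 7.16 degrees, less where a joint would pass 70% of its speed; a pose out of reach is approached as far as the arm can. A call is refused whole if a number of a shift passes 41.7 or a number of a turn 7.16, either way. A call with a gripper value outside its range is refused whole. The fingers move at their own pace and stop on an object; the grip force is fixed at half the most. Time passes only in rows, so rows that do not move let the fingers close. It gives the time, the measured TCP pose, the force and the opening at its end, in the units of the state.
- r.read_state(): the state, without advancing time (a new reading comes with each control period).
- r.snapshot(name): name is "scene" or "top" or "wrist"; returns a dict with "color" (420x560x3 uint8, blue, green, red), "fx", "fy", "cx", "cy" (pixels), "k1" (the pictures are not rectified: a ray, as slopes to the right and down, at radius r is drawn at 1 + k1 r^2 times it, then the intrinsics apply), "extrinsics" (4x4, takes a point from world to camera coordinates); the wrist camera has in their place "tool_from_camera" (4x4, takes a point from camera to tool coordinates, whose origin is the TCP and whose axes are the flange's). Camera axes: x right, y down, z forward; pixel columns grow to the right and rows downward; lengths in m; the calibration is good to about 2 mm. A picture is of the moment at which its call begins: read the wrist's pose just before it. There is no depth.
- r.job_done(): hands the job in, once; it reports no verdict.
The state is a dict: "time_s": time; "joints": joint angles; "joint_vel": joint speeds; "tau": joint torques, N m; "position": TCP position; "eef_rot": TCP orientation; "force": force on the tool from outside, world axes, zero at the start; "torque": the same for the moment, N m; "gripper_width": finger opening in m.
Only numpy, scipy, OpenCV 4.12 (cv2) and the standard library are available. Lean on these libraries where they do the work, as an engineer would, in place of code of your own. Each camera call takes 0.05 s, during which the arm holds its last target.

## Working session

There is one attempt and no reset: what is moved stays moved. The work goes in short steps, Python scripts to look and compute and a tool call to move; the robot and the scene stay as the last step left them, time stands still between calls to the robot, and variables do not carry over. Pictures are saved under pics/ and viewed, and the job is handed in when it is done.

Besides the shell and the picture viewer there is one more tool, called after "Emit:" by a JSON object that holds its "method" and its "body", one argument or row to a line. move_arm: Moves the arm, as the interface text tells. Its arguments: {"type":"object","properties":{"increments":{"type":"array","items":{"type":"array","items":{"type":"number"}}}},"required":["increments"]}

```bash
ls; mkdir -p pics
python3 - <<'E'
from station import r
import cv2,numpy as np
s=r.read_state()
print({k:np.round(v,3) for k,v in s.items()})
for n in ["scene","top","wrist"]:
    d=r.snapshot(n)
    cv2.imwrite(f"pics/{n}0.png",d["color"])
    print(n,[d[k] for k in("fx","fy","cx","cy","k1")]);print(np.round(d.get("extrinsics",d.get("tool_from_camera")),4).tolist())
E
```

```text
pics
{'time_s': np.float64(0.0), 'joints': array([-1.353,  0.616, -0.013,  1.425,  0.008,  1.103, -0.04 ]), 'joint_vel': array([ 0.   ,  0.   ,  0.002, -0.001,  0.   , -0.001, -0.001]), 'tau': array([-0.0000e+00, -4.6922e+01,  2.5900e-01, -1.7103e+01,  1.0000e-02,
        1.0000e-02,  0.0000e+00]), 'position': array([0.157, 0.63 , 0.23 ]), 'eef_rot': array([ 0.122,  0.993, -0.001, -0.   ]), 'force': array([ 0.726, -0.   , -0.408]), 'torque': array([ 0.002,  0.025, -0.013]), 'gripper_width': np.float64(0.086)}
scene [429.7021222958787, 429.7021222958787, 274.6044978015766, 203.92153163772758, -0.08239839758882135]
[[-0.4232, 0.906, -0.0093, 0.2543], [0.7509, 0.3449, -0.5632, -0.375], [-0.507, -0.2453, -0.8263, 1.6064], [0.0, 0.0, 0.0, 1.0]]
top [385.6398300942391, 385.6398300942391, 273.4289712723104, 211.6258297932401, -0.029862905641489988]
[[0.0129, -0.9999, -0.0068, -0.0154], [-0.9923, -0.012, -0.1237, 0.5513], [0.1236, 0.0084, -0.9923, 1.4074], [0.0, 0.0, 0.0, 1.0]]
wrist [316.5732006100578, 316.5732006100578, 278.87552211477436, 210.99942690880113, -0.04677719851937142]
[[0.0008, -0.9606, -0.2779, 0.0706], [1.0, 0.0007, 0.0005, 0.0], [-0.0003, -0.2779, 0.9606, -0.1422], [0.0, 0.0, 0.0, 1.0]]
```

View pics/scene0.png

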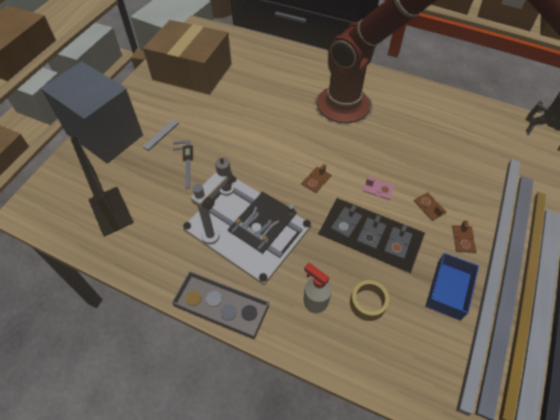

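View pics/top0.png

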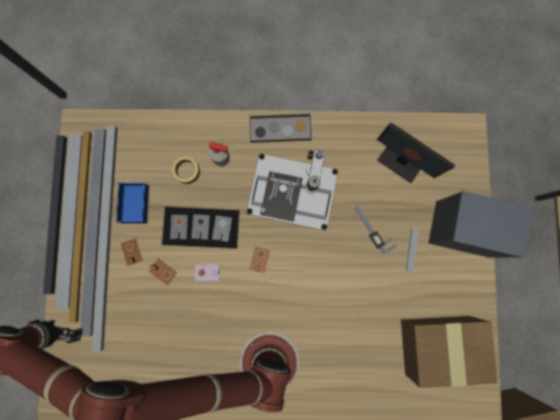

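View pics/wrist0.png

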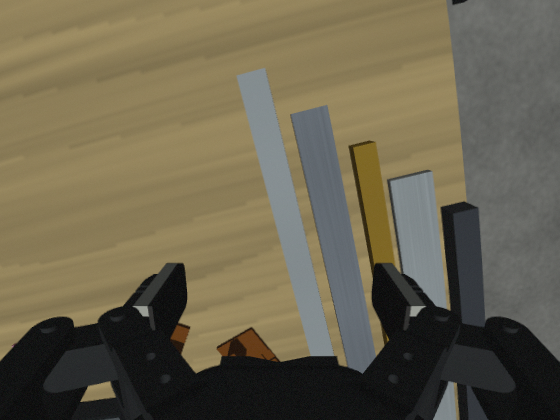

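The top view shows the mat near (200,228), with a copper-coloured coupon at about (178,222) on the leftmost carrier. The microscope is around (293,192). I'll zoom in next.

```bash
cat > h.py <<'E'
import numpy as np,cv2
from scipy.spatial.transform import Rotation as R
from station import r
def cam(d,s=None):
    K=np.array([[d["fx"],0,d["cx"]],[0,d["fy"],d["cy"]],[0,0,1]]);dist=np.array([d["k1"],0,0,0,0.])
    if "extrinsics" in d: E=np.array(d["extrinsics"])
    else:
        T=np.eye(4);T[:3,:3]=R.from_quat(s["eef_rot"]).as_matrix();T[:3,3]=s["position"]
        E=np.linalg.inv(T@np.array(d["tool_from_camera"]))
    return K,dist,E
def back(c,uv,z):
    K,dist,E=c
    n=cv2.undistortPoints(np.array(uv,float).reshape(-1,1,2),K,dist).reshape(-1,2)
    ray=np.c_[n,np.ones(len(n))]@E[:3,:3]; o=-E[:3,:3].T@E[:3,3]
    t=(np.asarray(z)-o[2])/ray[:,2]
    return o+ray*t[:,None]
def proj(c,P):
    K,dist,E=c
    return cv2.projectPoints(np.array(P,float).reshape(-1,3),cv2.Rodrigues(E[:3,:3])[0],E[:3,3],K,dist)[0].reshape(-1,2)
def snap(n,f):
    s=r.read_state();d=r.snapshot(n);cv2.imwrite(f"pics/{f}.png",d["color"])
    np.save(f"pics/{f}.npy",np.array([d,s],object),allow_pickle=True);return cam(d,s),d["color"],s
def load(f):
    d,s=np.load(f"pics/{f}.npy",allow_pickle=True);return cam(d,s),d["color"],s
def crop(img,x0,y0,x1,y1,k,f): cv2.imwrite(f"pics/{f}.png",cv2.resize(img[y0:y1,x0:x1],None,fx=k,fy=k,interpolation=cv2.INTER_CUBIC))
E
python3 - <<'E'
from h import *
c,i,s=snap("top","t1"); crop(i,155,110,345,250,4,"t1c")
c,i,s=snap("scene","s1"); crop(i,170,140,320,280,4,"s1c");crop(i,300,180,440,280,5,"s1d")
E
```

```text
(no output)
```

View pics/t1c.png

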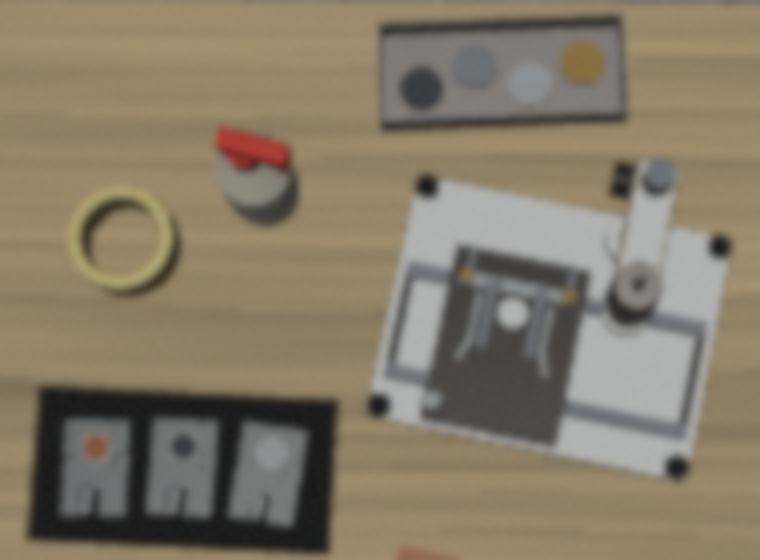

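View pics/s1c.png

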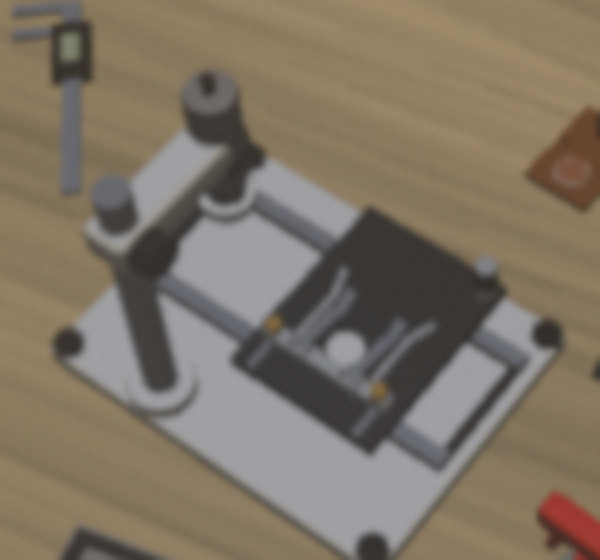

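View pics/s1d.png

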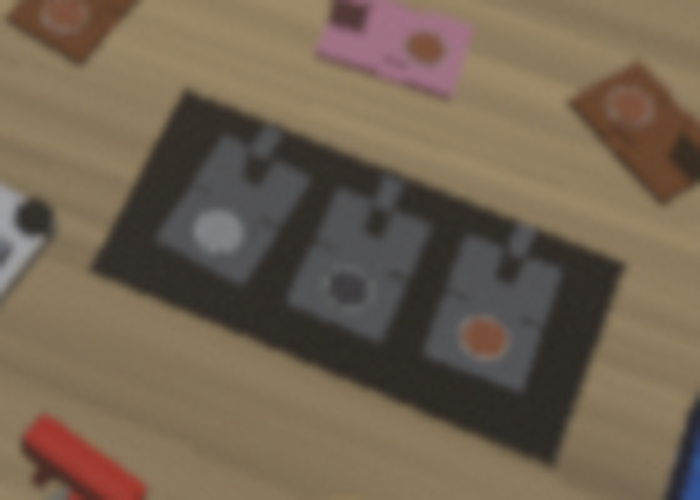

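Run:
```python
from h import *
c,i,s=load("t1")
f=lambda p:(np.array(p,float)+.5)/4-.5+[155,110]
print("carrier",np.round(back(c,f([[65,420],[130,418],[127,518],[58,516],[95,447]]),.009),4))
print("stage",np.round(back(c,f([[458,247],[590,270],[557,446],[420,415]]),.044),4))
print("knob",np.round(back(c,f([[432,400]]),.080),4))
print("base",np.round(back(c,f([[427,185],[719,246],[677,467],[378,405]]),.02),4))
c,i,s=load("s1")
f=lambda p:(np.array(p,float)+.5)/5-.5+[300,180]
print("s carrier",np.round(back(c,f([[423,355],[524,390],[561,265],[465,235],[484,338]]),.009),4))
f=lambda p:(np.array(p,float)+.5)/4-.5+[170,140]
print("s stage",np.round(back(c,f([[372,453],[232,360],[370,207],[506,290]]),.044),4))
print("s knob",np.round(back(c,f([[486,266]]),.080),4))
```

```text
carrier [[0.5383 0.3828 0.009 ]
 [0.541  0.3206 0.009 ]
 [0.4458 0.3196 0.009 ]
 [0.4468 0.3853 0.009 ]
 [0.5128 0.3529 0.009 ]]
stage [[ 0.7026  0.0095  0.044 ]
 [ 0.682  -0.1147  0.044 ]
 [ 0.5157 -0.0847  0.044 ]
 [ 0.543   0.0425  0.044 ]]
knob [[0.5525 0.0303 0.08  ]]
base [[ 0.7688  0.0408  0.02  ]
 [ 0.7121 -0.2395  0.02  ]
 [ 0.4996 -0.1986  0.02  ]
 [ 0.5549  0.0834  0.02  ]]
s carrier [[0.5387 0.3241 0.009 ]
 [0.5364 0.3846 0.009 ]
 [0.4452 0.3823 0.009 ]
 [0.449  0.3233 0.009 ]
 [0.5129 0.3537 0.009 ]]
s stage [[ 0.7093  0.0139  0.044 ]
 [ 0.6836 -0.1121  0.044 ]
 [ 0.5179 -0.0809  0.044 ]
 [ 0.5443  0.0449  0.044 ]]
s knob [[0.5533 0.0317 0.08  ]]
```

Emit:
{"method": "move_arm", "body": {
  "increments": [
    [28,-23,0,0,0,1.75,1],
    [28,-23,0,0,0,1.75,1],
    [28,-23,0,0,0,1.75,1],
    [28,-23,0,0,0,1.75,1],
    [28,-23,0,0,0,1.75,1],
    [28,-23,0,0,0,1.75,1],
    [28,-23,0,0,0,1.75,1],
    [28,-23,0,0,0,1.75,1]
  ]
}}

```text
time_s: 0.92
position: [0.382, 0.4454, 0.2314]
eef_rot: [-0.001, 1.0, -0.0, -0.0]
force: [-0.5, 0.7, -0.5]
gripper_width: 0.0858
```

Emit:
{"method": "move_arm", "body": {
  "increments": [
    [27,-23,-20,0,0,0,1],
    [27,-23,-20,0,0,0,1],
    [27,-23,-20,0,0,0,1],
    [15,-24,-20,0,0,0,1],
    [0,0,0,0,0,0,1],
    [0,0,0,0,0,0,1]
  ]
}}

```text
time_s: 1.42
position: [0.4778, 0.3505, 0.1497]
eef_rot: [0.002, 1.0, -0.002, -0.001]
force: [0.4, 1.2, 0.4]
gripper_width: 0.0852
```

Run:
```python
from h import *
c,i,s=snap("wrist","w1"); print(s["position"],s["eef_rot"],s["time_s"],s["force"])
P=[[.493+a,.353+b,.009] for a,b in((45,30),(45,-30),(-45,-30),(-45,30))for a,b in[(a/1000,b/1000)]]
print(proj(c,P).round(1))
```

```text
[0.47782936 0.35053479 0.14972934] [ 0.00238845  0.99999508 -0.0017006  -0.00111054] 1.4167 [0.4050874  1.18515838 0.40674069]
[[312.7 259.4]
 [251.2 259.5]
 [248.4 167.3]
 [315.3 167.1]]
```

View pics/w1.png

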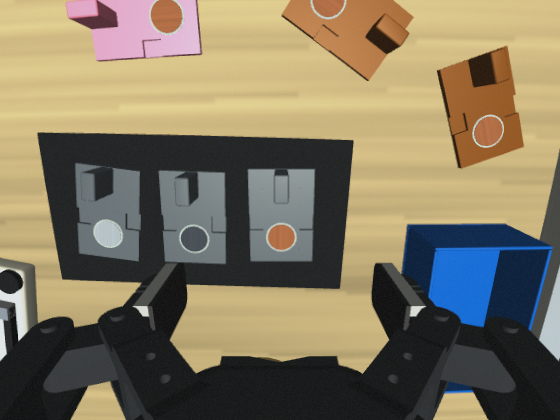

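The copper carrier is the right-hand one on the mat, with corners at about (248,170), (315,169), (313,262) and (249,262) and its coupon at (281,237). It is nearly square to the tool. I'll refine the pose.

Run:
```python
from h import *
c,i,s=load("w1"); crop(i,235,155,330,275,5,"w1c")
```

```text
(no output)
```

View pics/w1c.png

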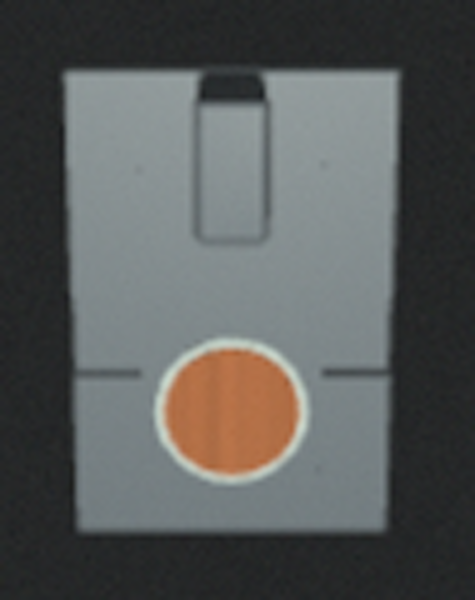

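```bash
cat >> h.py <<'E'
from scipy.optimize import least_squares
def fitpose(pts,z,init=(0,0,0)):
    """model pts (mm x,y,z) + list of (cam,uv) ; returns x,y,yaw of object on plane z offset"""
    def res(p):
        o=[]
        for c,M,uv in pts:
            M=np.array(M,float)/1000;cs,sn=np.cos(p[2]),np.sin(p[2])
            W=np.c_[p[0]+cs*M[:,0]-sn*M[:,1],p[1]+sn*M[:,0]+cs*M[:,1],M[:,2]+z]
            o.append((proj(c,W)-np.array(uv)).ravel())
        return np.concatenate(o)
    q=least_squares(res,init,x_scale=[.01,.01,.05]);return q.x,res(q.x)
E
python3 - <<'E'
from h import *
c,i,s=load("w1")
f=lambda p:(np.array(p,float)+.5)/5-.5+[235,155]
uv=f([[386,533],[77,533],[64,69],[401,69],[231,411]])
M=[[45,30,6],[45,-30,6],[-45,-30,6],[-45,30,6],[20,0,6]]
x,e=fitpose([(c,M,uv)],.003,(.49,.35,0));print(x,np.degrees(x[2]),e.round(1))
print("fin",x[:2]-.033*np.array([np.cos(x[2]),np.sin(x[2])]))
print(R.from_quat(s["eef_rot"]).as_matrix().round(4))
E
```

```text
[ 0.49439896  0.35212102 -0.00409257] -0.23448671190373854 [-0.2 -0.4  0.1 -0.5  0.2  0.3 -0.3  0.4  0.1 -0. ]
fin [0.46139924 0.35225608]
[[-1.      0.0048 -0.0022]
 [ 0.0048  1.     -0.0034]
 [ 0.0022 -0.0034 -1.    ]]
```

Emit:
{"method": "move_arm", "body": {
  "increments": [
    [-8,0,-25,0,0,0,0],
    [-8,0,-30,0,0,0,0],
    [0,0,-25,0,0,0,0],
    [0,0,-10,0,0,0,0],
    [0,0,0,0,0,0,0],
    [0,0,0,0,0,0,0]
  ]
}}

```text
time_s: 1.97
position: [0.461, 0.3553, 0.0622]
eef_rot: [-0.001, 1.0, 0.001, 0.001]
force: [0.6, -0.1, 1.1]
gripper_width: 0.0427
```

Run:
```python
from h import *
c,i,s=snap("wrist","w2"); print(s["position"],s["eef_rot"],s["time_s"],s["force"],s["gripper_width"])
```

```text
[0.46104504 0.35533197 0.06217365] [-1.06452982e-03  9.99999007e-01  7.50886952e-04  5.38072844e-04] 1.9667 [ 0.57317763 -0.07851876  1.06438798] 0.04273971770822192
```

View pics/w2.png

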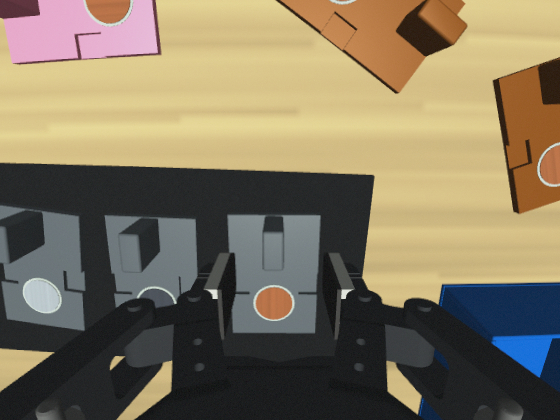

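The carrier sits between the fingers. Its corners are at about (228,215), (321,215), (316,333) and (233,333), roughly 4 px left of the finger centre.

Run:
```python
from h import *
c,i,s=load("w2")
M=[[45,30,6],[45,-30,6],[-45,-30,6],[-45,30,6],[20,0,6]]
x,e=fitpose([(c,M,[[316,333],[232.5,333],[228,214.5],[321,214.5],[273.5,303]])],.003,(.49,.35,0));print(x,np.degrees(x[2]),e.round(1))
print("fin",x[:2]-.033*np.array([np.cos(x[2]),np.sin(x[2])]))
print(s["position"])
```

```text
[ 0.49458355  0.35243432 -0.00271302] -0.15544441196264513 [-0.8 -0.1  0.5 -0.5 -0.2 -0.  -0.2  0.4  0.7 -0. ]
fin [0.46158367 0.35252385]
[0.46104504 0.35533197 0.06217365]
```

Emit:
{"method": "move_arm", "body": {
  "increments": [
    [0,-3,-15,0,0,0,0],
    [0,0,-15,0,0,0,0],
    [0,0,-10,0,0,0,0],
    [0,0,-6,0,0,0,0],
    [0,0,0,0,0,0,0],
    [0,0,0,0,0,0,0]
  ]
}}

```text
time_s: 2.52
position: [0.4613, 0.3513, 0.0159]
eef_rot: [-0.0, 1.0, 0.0, 0.0]
force: [0.5, -0.1, 0.6]
gripper_width: 0.0429
```

Emit:
{"method": "move_arm", "body": {
  "increments": [
    [0,0,-1,0,0,0,-1],
    [0,0,0,0,0,0,-1],
    [0,0,0,0,0,0,-1],
    [0,0,0,0,0,0,-1],
    [0,0,0,0,0,0,-1],
    [0,0,0,0,0,0,-1],
    [0,0,0,0,0,0,-1]
  ]
}}

```text
time_s: 3.1
position: [0.4614, 0.3513, 0.0151]
eef_rot: [-0.0, 1.0, 0.001, 0.001]
force: [-0.9, 0.1, 6.2]
gripper_width: 0.011
```

Emit:
{"method": "move_arm", "body": {
  "increments": [
    [0,0,5,0,0,0,-1],
    [0,0,20,0,0,0,-1],
    [0,0,35,0,0,0,-1],
    [0,0,40,0,0,0,-1],
    [0,0,40,0,0,0,-1],
    [0,0,40,0,0,0,-1],
    [0,0,40,0,0,0,-1],
    [0,0,35,0,0,0,-1]
  ]
}}

```text
time_s: 3.77
position: [0.4605, 0.3503, 0.2718]
eef_rot: [-0.0, 1.0, 0.0, 0.0]
force: [1.5, 0.5, -1.3]
gripper_width: 0.0107
```

Emit:
{"method": "move_arm", "body": {
  "increments": [
    [10,-15,0,0,0,-1,-1],
    [19,-35,0,0,0,-1.2,-1],
    [19,-35,0,0,0,-1.2,-1],
    [19,-35,0,0,0,-1.2,-1],
    [19,-35,0,0,0,-1.2,-1],
    [19,-35,0,0,0,-1.2,-1],
    [19,-35,0,0,0,-1.2,-1],
    [19,-35,0,0,0,-1.2,-1]
  ]
}}

```text
time_s: 4.43
position: [0.6037, 0.0887, 0.2687]
eef_rot: [0.082, 0.997, -0.0, -0.001]
force: [1.1, 0.6, -1.0]
gripper_width: 0.0113
```

Emit:
{"method": "move_arm", "body": {
  "increments": [
    [19,-35,0,0,0,-1,-1],
    [19,-35,0,0,0,-0.4,-1],
    [8,-20,0,0,0,0,-1],
    [0,0,0,0,0,0,-1],
    [0,0,0,0,0,0,-1],
    [0,0,0,0,0,0,-1]
  ]
}}

```text
time_s: 4.93
position: [0.6491, 0.0021, 0.2685]
eef_rot: [0.093, 0.996, 0.001, -0.001]
force: [-0.5, 0.1, -1.6]
gripper_width: 0.0108
```

Run:
```python
from h import *
c,i,s=snap("wrist","w3"); print(s["position"],s["eef_rot"],s["time_s"],s["force"],s["torque"],s["gripper_width"])
```

```text
[0.64905275 0.00214091 0.26852849] [ 9.32577643e-02  9.95640982e-01  7.26593930e-04 -1.22330181e-03] 4.9333 [-0.53944754  0.12134717 -1.62367493] [0.05796354 0.02133725 0.00176765] 0.010770884623111673
```

View pics/w3.png

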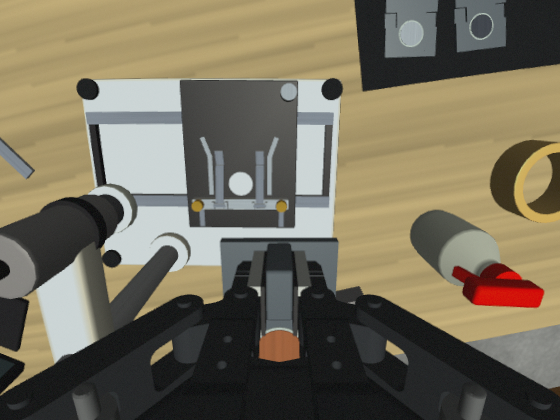

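The stage shows clearly: corners at about (181,80), (299,81), (297,226) and (189,227), knob at (289,92), stop bar at row ~205, clips at columns ~220 and ~260. The carrier is held with its trailing edge at row ~240.

Run:
```python
from h import *
c,i,s=load("w3"); crop(i,172,72,308,236,5,"w3c")
crop(i,215,230,345,375,5,"w3d")
```

```text
(no output)
```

View pics/w3c.png

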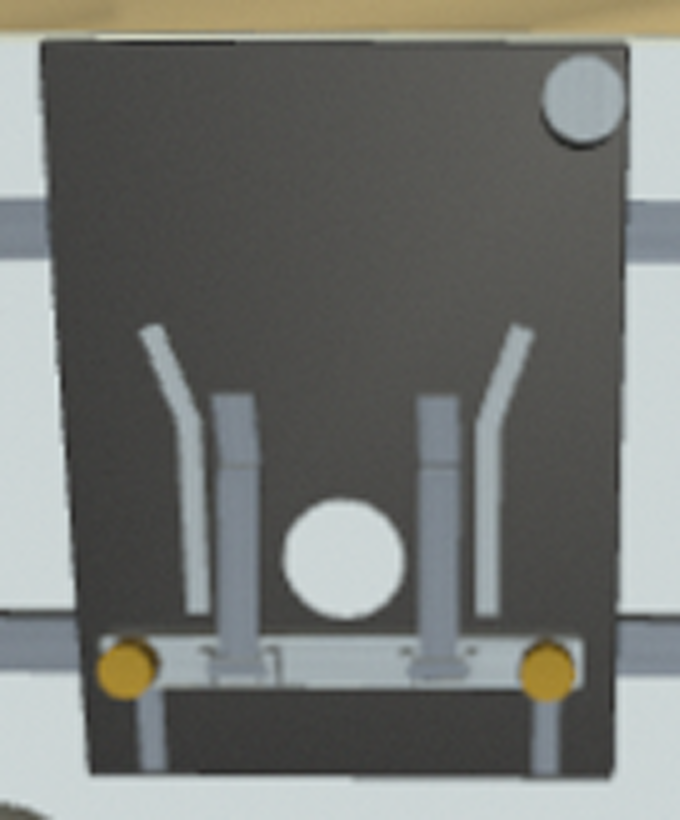

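View pics/w3d.png

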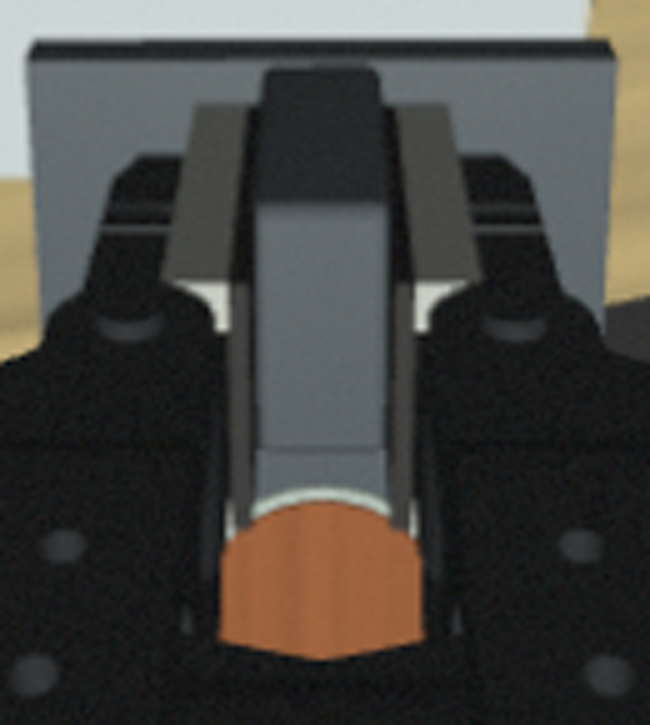

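Run:
```python
from h import *
c,i,s=load("w3")
f=lambda p:(np.array(p,float)+.5)/5-.5+[172,72]
M=[[-95,-65,0],[-95,65,0],[75,65,0],[75,-65,0],[-80,54,36],[-34,-39,5],[-34,39,5],[-12,-31.5,5],[-12,31.5,5],[32,-31.5,5],[32,31.5,5]]
uv=f([[42,40],[629,45],[613,778],[90,773],[584,98],[162,326],[510,326],[203,420],[478,420],[210,615],[477,615]])
x,e=fitpose([(c,M,uv)],.044,(.62,-.04,-.19));print(x,np.degrees(x[2]));print(e.reshape(-1,2).round(1).tolist())
cs,sn=np.cos(x[2]),np.sin(x[2])
def loc(uv,z):
    P=back(c,f(uv),.044+z)-[x[0],x[1],0];return np.c_[cs*P[:,0]+sn*P[:,1],-sn*P[:,0]+cs*P[:,1]]*1000
print("bar face z12",loc([[345,637]],.012),"z0",loc([[345,637]],0), "back z12",loc([[345,688]],.012))
print("clip tips z10",loc([[232,395],[437,395]],.010).tolist(),"nose",loc([[238,466],[438,466]],.002).tolist())
print("hole",loc([[343,559]],0))
# carrier in hand
g=lambda p:(np.array(p,float)+.5)/5-.5+[215,230]
T=R.from_quat(s["eef_rot"]).as_matrix()
print("toolyaw",np.degrees(np.arctan2(-T[0,1],T[1,1])))
b=back(c,g([[30,60],[615,62]]),s["position"][2]-.0151+.009);print("rear corners",b, np.degrees(np.arctan2(*(b[1]-b[0])[:2])))
bb=(b.mean(0)-s["position"])[:2];yw=np.arctan2(-T[0,1],T[1,1]);print("rear mid in tool-yaw axes mm",1000*np.array([np.cos(yw)*bb[0]+np.sin(yw)*bb[1],-np.sin(yw)*bb[0]+np.cos(yw)*bb[1]]))
```

```text
[ 0.62216533 -0.03799354 -0.1945412 ] -11.146389912855721
[[-1.2, -0.5], [0.7, -1.0], [0.6, 0.7], [-0.7, 0.9], [0.5, -0.2], [0.2, -0.4], [0.3, 0.0], [-0.4, 0.6], [-0.0, 1.0], [-0.1, -0.6], [0.2, -0.2]]
bar face z12 [[36.07236658  0.99699925]] z0 [[39.03588427 -0.45223762]] back z12 [[48.30458745  0.69712566]]
clip tips z10 [[-18.83269568969709, -23.186133961390777], [-19.113939393261187, 22.573712865763163]] nose [[-1.8949249338510452, -23.972286626719832], [-2.2007961144648203, 22.201541591620288]]
hole [[20.13037415 -0.46865859]]
toolyaw -10.702204355166506
rear corners [[ 0.63220234 -0.02437373  0.26242849]
 [ 0.64333497  0.03342444  0.26242849]] 10.902348005065228
rear mid in tool-yaw axes mm [-11.53061567   0.24746115]
```

Emit:
{"method": "move_arm", "body": {
  "increments": [
    [-25,-3,0,0,0,-0.4,-1],
    [-30,-3,-10,0,0,0,-1],
    [-30,-3,-25,0,0,0,-1],
    [-30,-3,-35,0,0,0,-1],
    [-30,-3,-35,0,0,0,-1],
    [-7,0,-35,0,0,0,-1],
    [0,0,-30,0,0,0,-1],
    [0,0,-15,0,0,0,-1]
  ]
}}

```text
time_s: 5.65
position: [0.5006, -0.0115, 0.0887]
eef_rot: [0.096, 0.995, 0.0, -0.003]
force: [-0.5, 0.3, -0.8]
gripper_width: 0.0108
```

Emit:
{"method": "move_arm", "body": {
  "increments": [
    [0,0,-10,0,0,0,-1],
    [0,0,-6,0,0,0,-1],
    [0,0,0,0,0,0,-1],
    [0,0,0,0,0,0,-1],
    [0,0,0,0,0,0,-1]
  ]
}}

```text
time_s: 6.07
position: [0.5048, -0.0134, 0.0763]
eef_rot: [0.097, 0.995, 0.0, 0.001]
force: [0.2, 0.2, -1.2]
gripper_width: 0.0111
```

Run:
```python
from h import *
c,i,s=snap("wrist","w4"); print(s["position"],s["eef_rot"],s["time_s"],s["force"],s["torque"],s["gripper_width"])
c2,j,_=snap("scene","s4"); crop(j,170,140,320,280,4,"s4c")
```

```text
[ 0.50480999 -0.01337221  0.07627127] [9.70613559e-02 9.95277559e-01 1.69984184e-04 1.28235730e-03] 6.0667 [ 0.19140421  0.19088826 -1.24073813] [-0.05488165  0.05678468  0.04834306] 0.011144512120793579
```

View pics/w4.png

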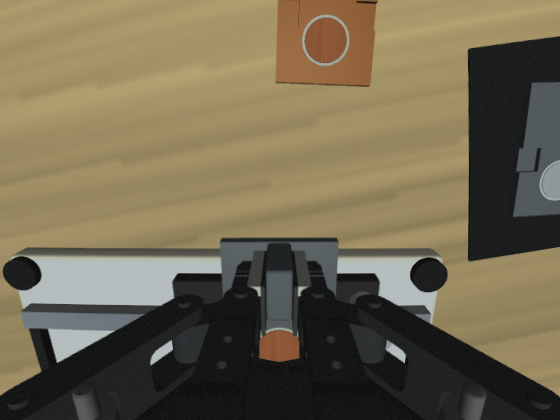

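View pics/s4c.png

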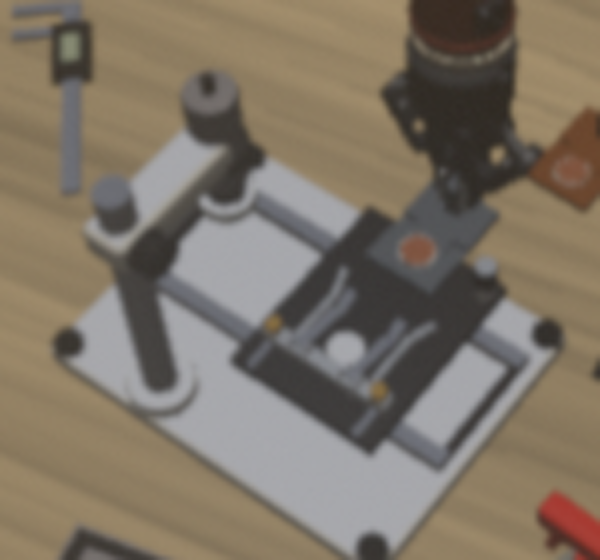

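Emit:
{"method": "move_arm", "body": {
  "increments": [
    [0,-1.6,-6,0,0,0,-1],
    [0,0,-6,0,0,0,-1],
    [0,0,-4,0,0,0,-1],
    [0,0,0,0,0,0,-1],
    [0,0,0,0,0,0,-1],
    [0,0,0,0,0,0,-1]
  ]
}}

```text
time_s: 6.67
position: [0.5037, -0.0153, 0.059]
eef_rot: [0.097, 0.995, -0.0, -0.0]
force: [-0.8, -0.2, -1.2]
gripper_width: 0.0106
```

Emit:
{"method": "move_arm", "body": {
  "increments": [
    [0,0,-1,0,0,0,-1],
    [0,0,0,0,0,0,-1],
    [0,0,0,0,0,0,-1]
  ]
}}

```text
time_s: 6.92
position: [0.5038, -0.0152, 0.0582]
eef_rot: [0.097, 0.995, -0.0, 0.0]
force: [-0.6, -0.2, -1.1]
gripper_width: 0.011
```

Emit:
{"method": "move_arm", "body": {
  "increments": [
    [0,0,-0.7,0,0,0,-1],
    [0,0,0,0,0,0,-1],
    [0,0,0,0,0,0,-1]
  ]
}}

```text
time_s: 7.17
position: [0.5038, -0.0152, 0.0575]
eef_rot: [0.097, 0.995, -0.0, 0.0]
force: [-0.0, -0.5, -0.1]
gripper_width: 0.0106
```

Emit:
{"method": "move_arm", "body": {
  "increments": [
    [0,0,-0.5,0,0,0,-1],
    [0,0,0,0,0,0,-1],
    [0,0,0,0,0,0,-1]
  ]
}}

```text
time_s: 7.42
position: [0.5038, -0.0152, 0.057]
eef_rot: [0.097, 0.995, -0.0, -0.0]
force: [0.5, -0.0, -1.5]
gripper_width: 0.0109
```

Emit:
{"method": "move_arm", "body": {
  "increments": [
    [0,0,-0.5,0,0,0,-1],
    [0,0,0,0,0,0,-1],
    [0,0,0,0,0,0,-1]
  ]
}}

```text
time_s: 7.67
position: [0.5037, -0.0153, 0.0564]
eef_rot: [0.097, 0.995, -0.0, -0.0]
force: [0.2, -0.0, -1.9]
gripper_width: 0.011
```

Emit:
{"method": "move_arm", "body": {
  "increments": [
    [0,0,-0.5,0,0,0,-1],
    [0,0,0,0,0,0,-1],
    [0,0,0,0,0,0,-1]
  ]
}}

```text
time_s: 7.92
position: [0.5039, -0.0153, 0.0561]
eef_rot: [0.097, 0.995, -0.0, 0.0]
force: [-0.7, -0.7, -0.1]
gripper_width: 0.0108
```

Emit:
{"method": "move_arm", "body": {
  "increments": [
    [0,0,-0.4,0,0,0,-1],
    [0,0,0,0,0,0,-1],
    [0,0,0,0,0,0,-1]
  ]
}}

```text
time_s: 8.17
position: [0.5038, -0.0152, 0.056]
eef_rot: [0.097, 0.995, 0.0, 0.0]
force: [-1.6, 1.0, 4.7]
gripper_width: 0.011
```

Run:
```python
from h import *
s=r.read_state();print(s["position"],s["force"],s["torque"])
```

```text
[ 0.50383959 -0.01521886  0.05598455] [-1.56987563  1.01536923  4.70855666] [-0.00909941  0.1733858  -0.02390555]
```

Emit:
{"method": "move_arm", "body": {
  "increments": [
    [0,0,0.5,0,0,0,-1],
    [3.92,-0.77,0,0,0,0,-1],
    [3.92,-0.77,0,0,0,0,-1],
    [3.92,-0.77,0,0,0,0,-1],
    [3.92,-0.77,0,0,0,0,-1],
    [3.92,-0.77,0,0,0,0,-1],
    [0,0,0,0,0,0,-1],
    [0,0,0,0,0,0,-1]
  ]
}}

```text
time_s: 8.83
position: [0.5244, -0.0193, 0.056]
eef_rot: [0.097, 0.995, -0.0, 0.001]
force: [0.4, -1.5, 0.9]
gripper_width: 0.0108
```

Run:
```python
from h import *
c2,j,s=snap("scene","s5"); crop(j,190,160,310,260,6,"s5c");print(s["position"],s["force"],s["torque"])
```

```text
[ 0.52444281 -0.01932893  0.05604253] [ 0.41380807 -1.46654009  0.89388529] [-0.00993126 -0.11566567 -0.02954553]
```

View pics/s5c.png

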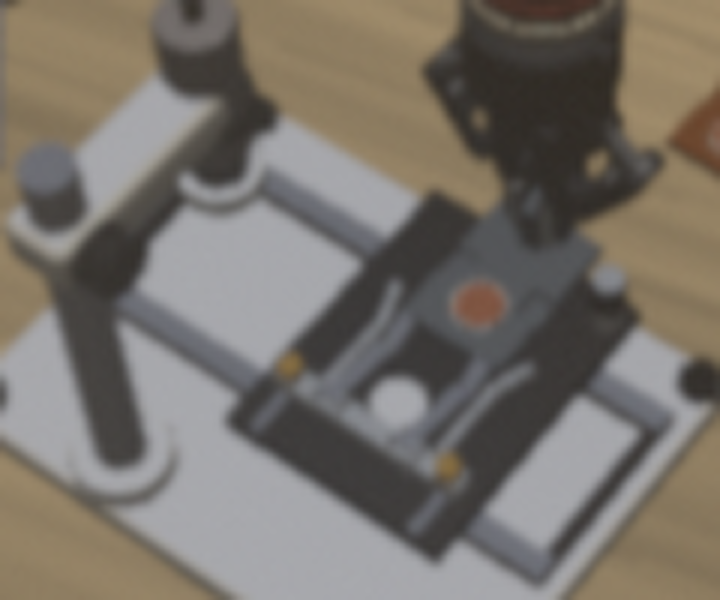

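Emit:
{"method": "move_arm", "body": {
  "increments": [
    [1.96,-0.39,0,0,0,0,-1],
    [1.96,-0.39,0,0,0,0,-1],
    [1.96,-0.39,0,0,0,0,-1],
    [0,0,0,0,0,0,-1],
    [0,0,0,0,0,0,-1]
  ]
}}

```text
time_s: 9.3
position: [0.5297, -0.0203, 0.0561]
eef_rot: [0.097, 0.995, -0.0, 0.0]
force: [0.4, 1.2, 1.4]
gripper_width: 0.0111
```

Emit:
{"method": "move_arm", "body": {
  "increments": [
    [1.96,-0.39,0,0,0,0,-1],
    [1.96,-0.39,0,0,0,0,-1],
    [1.96,-0.39,0,0,0,0,-1],
    [0,0,0,0,0,0,-1],
    [0,0,0,0,0,0,-1]
  ]
}}

```text
time_s: 9.72
position: [0.5344, -0.0213, 0.0561]
eef_rot: [0.097, 0.995, -0.0, -0.001]
force: [-3.5, -0.8, 5.0]
gripper_width: 0.0111
```

Emit:
{"method": "move_arm", "body": {
  "increments": [
    [1.96,-0.39,0,0,0,0,-1],
    [1.96,-0.39,0,0,0,0,-1],
    [0,0,0,0,0,0,-1],
    [0,0,0,0,0,0,-1]
  ]
}}

```text
time_s: 10.05
position: [0.5381, -0.022, 0.0561]
eef_rot: [0.097, 0.995, 0.0, -0.001]
force: [-3.7, 0.8, 4.7]
gripper_width: 0.0108
```

Emit:
{"method": "move_arm", "body": {
  "increments": [
    [1.96,-0.39,0.3,0,0,0,-1],
    [1.96,-0.39,0,0,0,0,-1],
    [1.96,-0.39,0,0,0,0,-1],
    [0,0,0,0,0,0,-1],
    [0,0,0,0,0,0,-1]
  ]
}}

```text
time_s: 10.47
position: [0.5428, -0.0231, 0.0561]
eef_rot: [0.097, 0.995, -0.0, -0.002]
force: [-5.8, 2.3, 6.4]
gripper_width: 0.0109
```

Emit:
{"method": "move_arm", "body": {
  "increments": [
    [1.96,-0.39,0,0,0,0,-1],
    [1.96,-0.39,0,0,0,0,-1],
    [1.96,-0.39,0,0,0,0,-1],
    [0,0,0,0,0,0,-1],
    [0,0,0,0,0,0,-1]
  ]
}}

```text
time_s: 10.88
position: [0.5508, -0.0246, 0.0561]
eef_rot: [0.097, 0.995, -0.0, -0.0]
force: [-1.6, 1.0, 1.6]
gripper_width: 0.0111
```

Emit:
{"method": "move_arm", "body": {
  "increments": [
    [1.96,-0.39,0,0,0,0,-1],
    [1.96,-0.39,0,0,0,0,-1],
    [1.96,-0.39,0,0,0,0,-1],
    [0,0,0,0,0,0,-1],
    [0,0,0,0,0,0,-1]
  ]
}}

```text
time_s: 11.3
position: [0.5573, -0.0259, 0.0561]
eef_rot: [0.097, 0.995, -0.0, 0.001]
force: [-1.8, -0.2, -1.3]
gripper_width: 0.0107
```

Emit:
{"method": "move_arm", "body": {
  "increments": [
    [1.96,-0.39,0,0,0,0,-1],
    [1.96,-0.39,0,0,0,0,-1],
    [1.96,-0.39,0,0,0,0,-1],
    [1.96,-0.39,0,0,0,0,-1],
    [0,0,0,0,0,0,-1],
    [0,0,0,0,0,0,-1]
  ]
}}

```text
time_s: 11.8
position: [0.5651, -0.0274, 0.0562]
eef_rot: [0.097, 0.995, -0.0, 0.001]
force: [-0.8, -1.0, -2.6]
gripper_width: 0.0107
```

Run:
```python
from h import *
c2,j,s=snap("scene","s6"); crop(j,190,160,310,260,6,"s6c");print(s["position"],s["force"],s["torque"])
```

```text
[ 0.56511544 -0.02743082  0.05621035] [-0.78355036 -0.98596666 -2.56539389] [ 0.0317359   0.1677782  -0.01938688]
```

View pics/s6c.png

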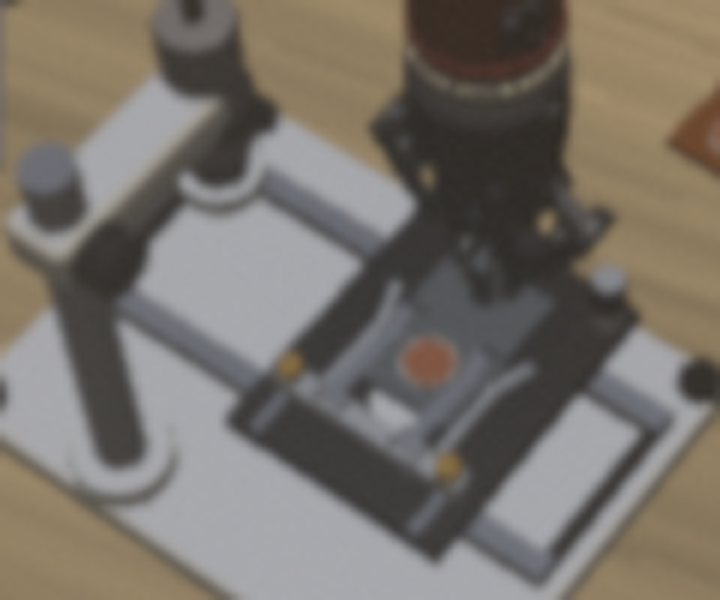

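Emit:
{"method": "move_arm", "body": {
  "increments": [
    [1.47,-0.29,0,0,0,0,-1],
    [1.47,-0.29,0,0,0,0,-1],
    [1.47,-0.29,0,0,0,0,-1],
    [1.47,-0.29,0,0,0,0,-1],
    [0,0,0,0,0,0,-1],
    [0,0,0,0,0,0,-1]
  ]
}}

```text
time_s: 12.35
position: [0.5708, -0.0286, 0.0563]
eef_rot: [0.097, 0.995, -0.0, 0.0]
force: [-1.3, 0.3, -2.9]
gripper_width: 0.0106
```

Emit:
{"method": "move_arm", "body": {
  "increments": [
    [0.98,-0.19,0,0,0,0,-1],
    [0.98,-0.19,0,0,0,0,-1],
    [0,0,0,0,0,0,-1],
    [0,0,0,0,0,0,-1]
  ]
}}

```text
time_s: 12.68
position: [0.5725, -0.0289, 0.0563]
eef_rot: [0.097, 0.995, -0.0, 0.0]
force: [-0.7, 0.2, -2.7]
gripper_width: 0.0109
```

Emit:
{"method": "move_arm", "body": {
  "increments": [
    [0.98,-0.19,0,0,0,0,-1],
    [0,0,0,0,0,0,-1],
    [0,0,0,0,0,0,-1]
  ]
}}

```text
time_s: 12.93
position: [0.5734, -0.029, 0.0563]
eef_rot: [0.097, 0.995, -0.0, 0.0]
force: [-1.2, -1.3, -3.3]
gripper_width: 0.0109
```

Emit:
{"method": "move_arm", "body": {
  "increments": [
    [0.98,-0.19,0,0,0,0,-1],
    [0,0,0,0,0,0,-1],
    [0,0,0,0,0,0,-1]
  ]
}}

```text
time_s: 13.18
position: [0.5744, -0.0292, 0.0563]
eef_rot: [0.097, 0.995, -0.0, 0.0]
force: [-0.9, -0.6, -2.5]
gripper_width: 0.0107
```

Emit:
{"method": "move_arm", "body": {
  "increments": [
    [0.98,-0.19,0,0,0,0,-1],
    [0,0,0,0,0,0,-1],
    [0,0,0,0,0,0,-1]
  ]
}}

```text
time_s: 13.43
position: [0.5755, -0.0294, 0.0563]
eef_rot: [0.097, 0.995, -0.0, 0.0]
force: [-0.8, 0.9, -3.4]
gripper_width: 0.0107
```

Emit:
{"method": "move_arm", "body": {
  "increments": [
    [0.98,-0.19,0,0,0,0,-1],
    [0,0,0,0,0,0,-1],
    [0,0,0,0,0,0,-1]
  ]
}}

```text
time_s: 13.68
position: [0.5775, -0.0298, 0.0566]
eef_rot: [0.097, 0.995, -0.0, 0.001]
force: [1.4, 0.5, -3.0]
gripper_width: 0.0111
```

Emit:
{"method": "move_arm", "body": {
  "increments": [
    [0.98,-0.19,0,0,0,0,-1],
    [0,0,0,0,0,0,-1],
    [0,0,0,0,0,0,-1]
  ]
}}

```text
time_s: 13.93
position: [0.5791, -0.0301, 0.057]
eef_rot: [0.097, 0.995, -0.0, 0.002]
force: [2.7, -1.1, -2.3]
gripper_width: 0.011
```

Emit:
{"method": "move_arm", "body": {
  "increments": [
    [0.49,-0.1,0,0,0,0,-1],
    [0,0,0,0,0,0,-1],
    [0,0,0,0,0,0,-1]
  ]
}}

```text
time_s: 14.18
position: [0.5791, -0.0301, 0.0568]
eef_rot: [0.097, 0.995, -0.0, 0.002]
force: [4.0, -1.5, -2.7]
gripper_width: 0.011
```

Run:
```python
from h import *
c2,j,s=snap("scene","s7"); crop(j,190,160,310,260,6,"s7c");print(s["position"],s["force"],s["torque"],s["eef_rot"])
c2,j,s=snap("wrist","w7")
```

```text
[ 0.57913096 -0.0301054   0.05684554] [ 3.98182886 -1.47905471 -2.74322971] [-0.20479829 -0.76659184 -0.05084949] [ 9.73920183e-02  9.95244858e-01 -1.33754001e-05  1.57046707e-03]
```

View pics/s7c.png

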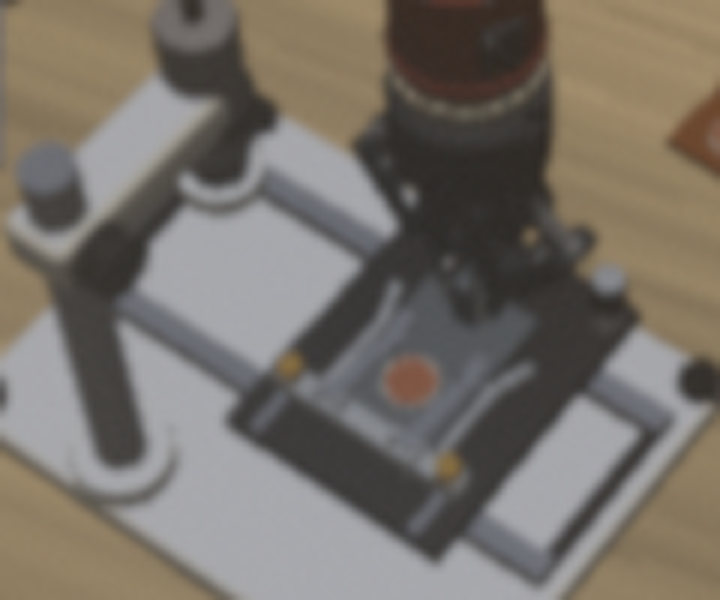

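View pics/w7.png

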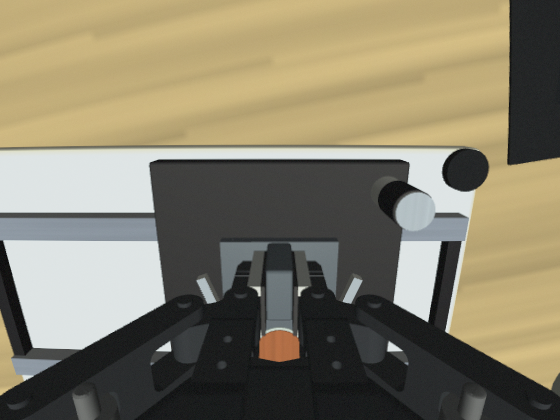

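Emit:
{"method": "move_arm", "body": {
  "increments": [
    [0.98,-0.19,0,0,0,0,-1],
    [0,0,0,0,0,0,-1],
    [0,0,0,0,0,0,-1]
  ]
}}

```text
time_s: 14.53
position: [0.5792, -0.0301, 0.0565]
eef_rot: [0.097, 0.995, 0.0, 0.001]
force: [4.4, -1.4, -2.2]
gripper_width: 0.0111
```

Emit:
{"method": "move_arm", "body": {
  "increments": [
    [0.49,-0.1,0,0,0,0,-1],
    [0,0,0,0,0,0,-1],
    [0,0,0,0,0,0,-1]
  ]
}}

```text
time_s: 14.78
position: [0.5793, -0.0301, 0.0564]
eef_rot: [0.097, 0.995, -0.0, 0.0]
force: [3.7, -1.4, -1.5]
gripper_width: 0.0109
```

Emit:
{"method": "move_arm", "body": {
  "increments": [
    [0.98,-0.19,0,0,0,0,-1],
    [0,0,0,0,0,0,-1],
    [0,0,0,0,0,0,-1]
  ]
}}

```text
time_s: 15.03
position: [0.5794, -0.0302, 0.0562]
eef_rot: [0.097, 0.995, 0.0, -0.001]
force: [1.1, -0.4, -0.3]
gripper_width: 0.011
```

Emit:
{"method": "move_arm", "body": {
  "increments": [
    [0.49,-0.1,0,0,0,0,-1],
    [0,0,0,0,0,0,-1],
    [0,0,0,0,0,0,-1]
  ]
}}

```text
time_s: 15.28
position: [0.5794, -0.0302, 0.0562]
eef_rot: [0.097, 0.995, 0.0, -0.001]
force: [-1.1, 0.7, 1.6]
gripper_width: 0.0111
```

Emit:
{"method": "move_arm", "body": {
  "increments": [
    [0.49,-0.1,0,0,0,0,-1],
    [0,0,0,0,0,0,-1],
    [0,0,0,0,0,0,-1]
  ]
}}

```text
time_s: 15.53
position: [0.5802, -0.0304, 0.0562]
eef_rot: [0.097, 0.995, -0.0, -0.001]
force: [-2.9, 0.6, 0.8]
gripper_width: 0.011
```

Emit:
{"method": "move_arm", "body": {
  "increments": [
    [0.49,-0.1,0,0,0,0,-1],
    [0,0,0,0,0,0,-1],
    [0,0,0,0,0,0,-1]
  ]
}}

```text
time_s: 15.78
position: [0.5809, -0.0306, 0.0561]
eef_rot: [0.097, 0.995, -0.0, -0.001]
force: [-3.0, 0.3, 1.1]
gripper_width: 0.011
```

Emit:
{"method": "move_arm", "body": {
  "increments": [
    [0.49,-0.1,0,0,0,0,-1],
    [0,0,0,0,0,0,-1],
    [0,0,0,0,0,0,-1]
  ]
}}

```text
time_s: 16.03
position: [0.5809, -0.0306, 0.0561]
eef_rot: [0.097, 0.995, 0.0, -0.001]
force: [-4.5, 0.1, 2.8]
gripper_width: 0.0108
```

Emit:
{"method": "move_arm", "body": {
  "increments": [
    [0.49,-0.1,0,0,0,0,-1],
    [0,0,0,0,0,0,-1],
    [0,0,0,0,0,0,-1]
  ]
}}

```text
time_s: 16.28
position: [0.581, -0.0305, 0.0562]
eef_rot: [0.097, 0.995, 0.0, -0.002]
force: [-7.1, 1.1, 2.9]
gripper_width: 0.0108
```

Emit:
{"method": "move_arm", "body": {
  "increments": [
    [-0.69,0.14,0.2,0,0,0,-1],
    [-0.59,0.12,0,0,0,0,-1],
    [0,0,0,0,0,0,-1],
    [0,0,0,0,0,0,-1]
  ]
}}

```text
time_s: 16.62
position: [0.581, -0.0305, 0.0563]
eef_rot: [0.097, 0.995, -0.0, -0.001]
force: [-2.7, 1.7, -0.2]
gripper_width: 0.0112
```

Emit:
{"method": "move_arm", "body": {
  "increments": [
    [0,0,0,0,0,0,-0.4],
    [0,0,0,0,0,0,-0.4],
    [0,0,0,0,0,0,-0.4],
    [0,0,0,0,0,0,-0.4]
  ]
}}

```text
time_s: 16.95
position: [0.5827, -0.0309, 0.057]
eef_rot: [0.097, 0.995, -0.0, 0.001]
force: [0.0, -0.5, -0.5]
gripper_width: 0.0258
```

Emit:
{"method": "move_arm", "body": {
  "increments": [
    [0,0,10,0,0,0,-0.4],
    [0,0,20,0,0,0,-0.4],
    [0,0,35,0,0,0,-0.4],
    [0,0,40,0,0,0,-0.4],
    [0,0,40,0,0,0,-0.4],
    [0,0,30,0,0,0,-0.4],
    [0,0,0,0,0,0,-0.4],
    [0,0,0,0,0,0,-0.4]
  ]
}}

```text
time_s: 17.62
position: [0.5828, -0.0308, 0.2347]
eef_rot: [0.097, 0.995, 0.0, 0.003]
force: [-0.1, 0.1, 0.0]
gripper_width: 0.0253
```

Run:
```python
from h import *
c,i,s=snap("wrist","w8"); print(s["position"],s["eef_rot"],s["time_s"],s["force"],s["torque"],s["gripper_width"])
c2,j,s=snap("scene","s8"); crop(j,190,160,310,260,6,"s8c")
```

```text
[ 0.5827873  -0.03077765  0.23470326] [9.73677153e-02 9.95242965e-01 1.77539726e-04 3.30709936e-03] 17.6167 [-0.13536634  0.05643243  0.01319369] [ 0.05781143 -0.00400615  0.01263785] 0.025271395435081116
```

View pics/w8.png

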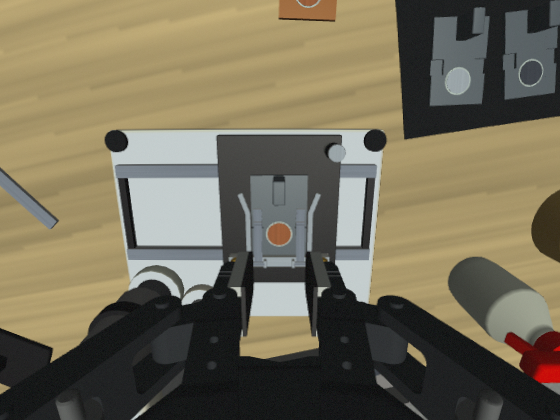

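View pics/s8c.png

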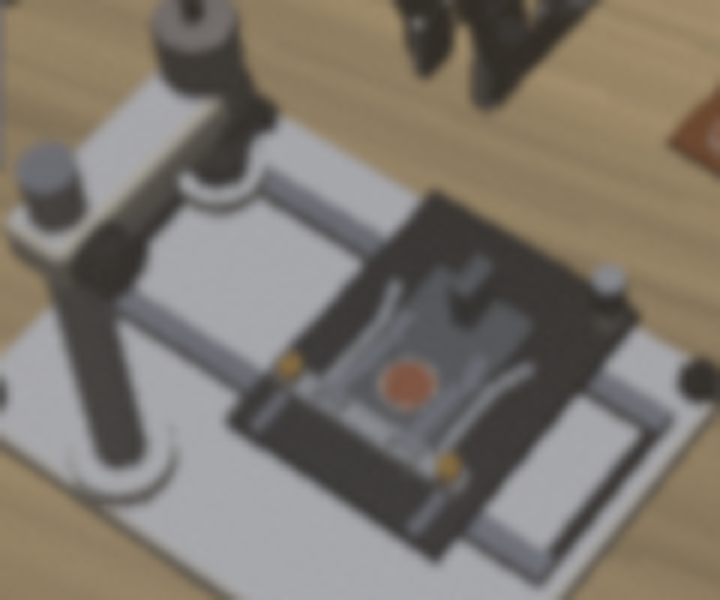

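The carrier now sits on the stage under both clips, fin towards the robot. I'll zoom in to check the seating.

Run:
```python
from h import *
c,i,s=load("w8"); crop(i,235,165,325,275,7,"w8c"); crop(i,210,125,350,290,5,"w8d")
```

```text
(no output)
```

View pics/w8c.png

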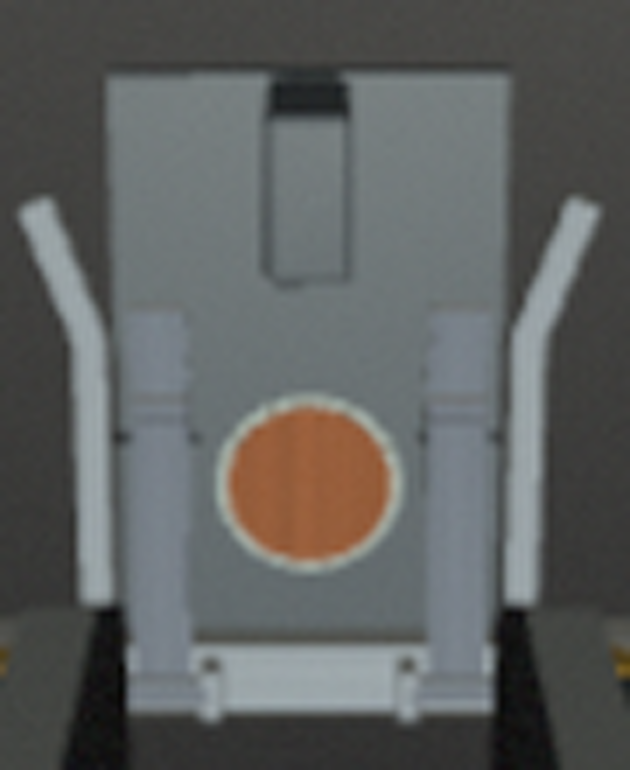

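View pics/w8d.png

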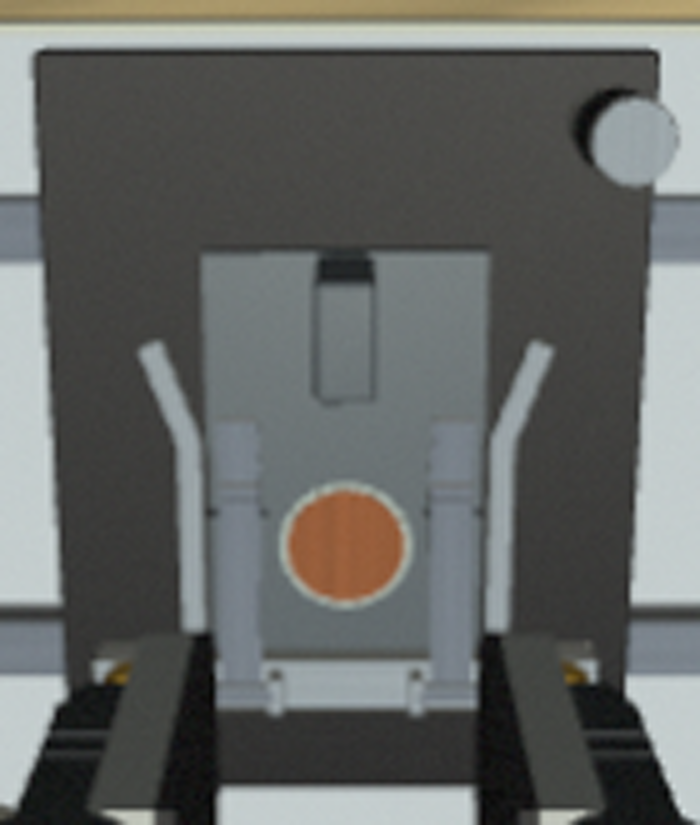

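Run:
```python
from h import *
c,i,s=load("w8")
f=lambda p:(np.array(p,float)+.5)/5-.5+[210,125]
g=lambda p:(np.array(p,float)+.5)/7-.5+[235,165]
M=[[-95,-65,0],[-95,65,0],[-80,54,36],[-34,-39,5],[-34,39,5],[-12,-31.5,5],[-12,31.5,5],[32,-31.5,5],[32,31.5,5]]
uv=f([[36,52],[657,50],[635,139],[162,346],[532,346],[198,445],[492,445],[206,632],[489,632]])
x,e=fitpose([(c,M,uv)],.044,(.62,-.04,-.19));print(x,np.degrees(x[2]));print(e.reshape(-1,2).round(1).tolist())
M=[[-45,-30,6],[-45,30,6],[20,0,6],[-21,-6,6],[-21,6,6]]
uv=g([[106,74],[511,74],[309,483],[266,283],[350,283]])
y,e=fitpose([(c,M,uv)],.044,(.62,-.04,-.19));print(y,np.degrees(y[2]));print(e.reshape(-1,2).round(1).tolist())
cs,sn=np.cos(x[2]),np.sin(x[2]);d=y-x;print("carrier in seat mm",1000*(cs*d[0]+sn*d[1]),1000*(-sn*d[0]+cs*d[1]))
def loc(P):
    P=P-[x[0],x[1],0];return np.c_[cs*P[:,0]+sn*P[:,1],-sn*P[:,0]+cs*P[:,1]]*1000
print("bar face top",loc(back(c,g([[309,643]]),.056)),"lead edge(line top)",loc(back(c,g([[309,632]]),.050)),"face at z6",loc(back(c,g([[309,643]]),.050)))
print("clip noses",loc(back(c,g([[158,412],[458,412]]),.048)),"tips",loc(back(c,g([[157,310],[459,310]]),.056)))
kn=x[:2]+np.array([cs*-.08-sn*.054,sn*-.08+cs*.054]);print("knob",kn, x[:2])
```

```text
[ 0.62249093 -0.03812159 -0.19125143] -10.957899698111463
[[-1.4, -0.1], [1.0, -0.1], [0.2, 0.6], [0.1, -0.0], [-0.4, -0.2], [0.6, -0.0], [0.0, -0.2], [0.2, 0.1], [-0.3, -0.1]]
[ 0.616718   -0.03732838 -0.19387768] -11.108372523372424
[[0.2, 3.1], [-0.2, 3.1], [-0.1, 2.9], [0.4, -4.5], [-0.3, -4.6]]
carrier in seat mm -5.818447338314423 -0.31860919184616987
bar face top [[35.428911   -0.37414667]] lead edge(line top) [[36.26127751 -0.37140236]] face at z6 [[38.18699228 -0.37743067]]
clip noses [[ -0.38745572 -23.8796242 ]
 [ -0.22581425  23.06047859]] tips [[-19.30908355 -23.0872859 ]
 [-19.15547047  22.38382533]]
knob [0.55421429 0.03010085] [ 0.62249093 -0.03812159]
```

Emit:
{"method": "move_arm", "body": {
  "increments": [
    [-10,20,0,0,0,0,0],
    [-10,22,-10,0,0,0,0],
    [-9,19,-25,0,0,0,0],
    [0,0,-35,0,0,0,0],
    [0,0,-35,0,0,0,0],
    [0,0,-20,0,0,0,0],
    [0,0,0,0,0,0,0],
    [0,0,0,0,0,0,0]
  ]
}}

```text
time_s: 18.38
position: [0.5508, 0.0302, 0.1047]
eef_rot: [0.097, 0.995, -0.001, -0.003]
force: [0.4, 0.0, 0.9]
gripper_width: 0.0427
```

Run:
```python
from h import *
c,i,s=snap("wrist","w9"); print(s["position"],s["eef_rot"],s["time_s"],s["force"],s["gripper_width"])
```

```text
[0.55084082 0.03020973 0.10466818] [ 9.72931965e-02  9.95252342e-01 -5.55960587e-04 -2.54944003e-03] 18.3833 [0.44551728 0.03778845 0.8946656 ] 0.042667599725239765
```

View pics/w9.png

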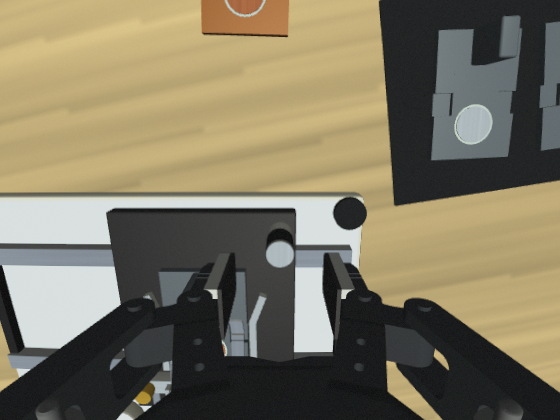

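The knob's top centre is at (280,252), midway between the fingers.

Run:
```python
from h import *
c,i,s=load("w9"); print(back(c,[[280,252]],.08), s["position"])
```

```text
[[0.55289549 0.03055225 0.08      ]] [0.55084082 0.03020973 0.10466818]
```

Emit:
{"method": "move_arm", "body": {
  "increments": [
    [2,0,-15,0,0,0,0],
    [0,0,-20,0,0,0,0],
    [0,0,-12,0,0,0,0],
    [0,0,-5,0,0,0,0],
    [0,0,0,0,0,0,0],
    [0,0,0,0,0,0,0],
    [0,0,0,0,0,0,0]
  ]
}}

```text
time_s: 19.02
position: [0.5556, 0.0304, 0.056]
eef_rot: [0.097, 0.995, 0.0, 0.001]
force: [0.1, -0.2, 0.4]
gripper_width: 0.0425
```

Emit:
{"method": "move_arm", "body": {
  "increments": [
    [0,0,0,0,0,0,-1],
    [0,0,0,0,0,0,-1],
    [0,0,0,0,0,0,-1],
    [0,0,0,0,0,0,-1],
    [0,0,0,0,0,0,-1],
    [0,0,0,0,0,0,-1]
  ]
}}

```text
time_s: 19.52
position: [0.5549, 0.0302, 0.0556]
eef_rot: [0.097, 0.995, -0.0, 0.001]
force: [-1.1, -0.2, 5.8]
gripper_width: 0.014
```

Emit:
{"method": "move_arm", "body": {
  "increments": [
    [-0.58,-2.94,0,0,0,0,-1],
    [-0.96,-4.91,0,0,0,0,-1],
    [-0.96,-4.91,0,0,0,0,-1],
    [-0.96,-4.91,0,0,0,0,-1],
    [-0.96,-4.91,0,0,0,0,-1],
    [-0.96,-4.91,0,0,0,0,-1]
  ]
}}

```text
time_s: 20.02
position: [0.5499, 0.0048, 0.0556]
eef_rot: [0.096, 0.995, 0.001, 0.001]
force: [-0.3, 3.1, 6.8]
gripper_width: 0.0139
```

Emit:
{"method": "move_arm", "body": {
  "increments": [
    [-0.96,-4.91,0,0,0,0,-1],
    [-0.96,-4.91,0,0,0,0,-1],
    [-0.96,-4.91,0,0,0,0,-1],
    [-0.96,-4.91,0,0,0,0,-1],
    [-0.96,-4.91,0,0,0,0,-1],
    [-0.96,-4.91,0,0,0,0,-1]
  ]
}}

```text
time_s: 20.52
position: [0.544, -0.0248, 0.0556]
eef_rot: [0.096, 0.995, 0.001, 0.001]
force: [-0.2, 3.7, 6.1]
gripper_width: 0.014
```

Emit:
{"method": "move_arm", "body": {
  "increments": [
    [-0.96,-4.91,0,0,0,0,-1],
    [-0.96,-4.91,0,0,0,0,-1],
    [-0.96,-4.91,0,0,0,0,-1],
    [-0.96,-4.91,0,0,0,0,-1],
    [-0.96,-4.91,0,0,0,0,-1],
    [-0.58,-2.94,0,0,0,0,-1]
  ]
}}

```text
time_s: 21.02
position: [0.5384, -0.0531, 0.0556]
eef_rot: [0.097, 0.995, 0.001, 0.001]
force: [-1.2, 3.4, 7.6]
gripper_width: 0.0143
```

Emit:
{"method": "move_arm", "body": {
  "increments": [
    [-0.38,-1.96,0,0,0,0,-1],
    [-0.38,-1.96,0,0,0,0,-1],
    [0,0,0,0,0,0,-1],
    [0,0,0,0,0,0,-1]
  ]
}}

```text
time_s: 21.35
position: [0.5376, -0.0572, 0.0556]
eef_rot: [0.097, 0.995, 0.001, 0.001]
force: [-1.7, 3.3, 7.4]
gripper_width: 0.0139
```

Run:
```python
from h import *
s=r.read_state();print(s["position"],s["force"],s["torque"],s["time_s"])
c2,j,s=snap("scene","s10"); crop(j,170,120,320,280,4,"s10c")
```

```text
[ 0.53760349 -0.05724717  0.05557557] [-1.74337884  3.27406289  7.35449532] [0.37453211 0.28281125 0.04135572] 21.35
```

View pics/s10c.png

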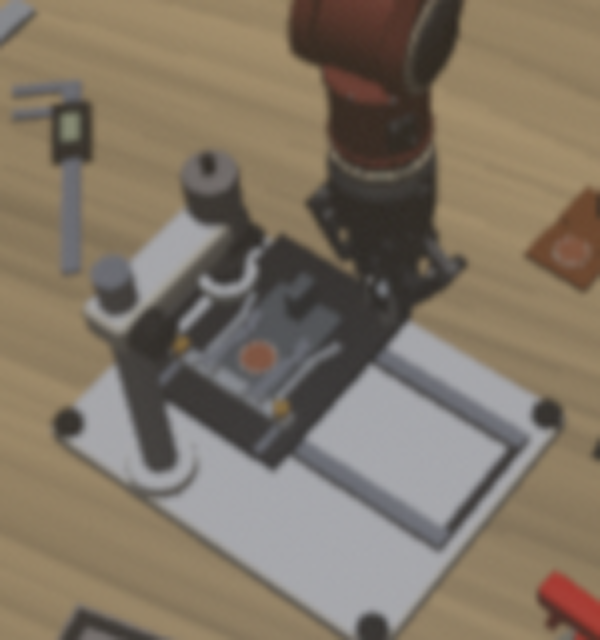

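Emit:
{"method": "move_arm", "body": {
  "increments": [
    [-0.29,-1.47,0,0,0,0,-1],
    [-0.29,-1.47,0,0,0,0,-1],
    [-0.29,-1.47,0,0,0,0,-1],
    [0,0,0,0,0,0,-1],
    [0,0,0,0,0,0,-1]
  ]
}}

```text
time_s: 21.82
position: [0.5368, -0.0614, 0.0556]
eef_rot: [0.097, 0.995, 0.001, 0.001]
force: [-1.3, 2.9, 6.9]
gripper_width: 0.0141
```

Emit:
{"method": "move_arm", "body": {
  "increments": [
    [-0.19,-0.98,0,0,0,0,-1],
    [-0.19,-0.98,0,0,0,0,-1],
    [0,0,0,0,0,0,-1],
    [0,0,0,0,0,0,-1]
  ]
}}

```text
time_s: 22.15
position: [0.5364, -0.0632, 0.0556]
eef_rot: [0.097, 0.995, 0.001, 0.001]
force: [-1.3, 2.0, 7.2]
gripper_width: 0.0143
```

Emit:
{"method": "move_arm", "body": {
  "increments": [
    [-0.19,-0.98,0,0,0,0,-1],
    [-0.19,-0.98,0,0,0,0,-1],
    [0,0,0,0,0,0,-1],
    [0,0,0,0,0,0,-1]
  ]
}}

```text
time_s: 22.48
position: [0.5361, -0.0651, 0.0556]
eef_rot: [0.097, 0.995, 0.001, 0.001]
force: [-0.3, 2.7, 7.0]
gripper_width: 0.0134
```

Travel is 97 mm so far and the force still reads only rail friction, so I'll continue in small steps.

Emit:
{"method": "move_arm", "body": {
  "increments": [
    [-0.19,-0.98,0,0,0,0,-1],
    [-0.19,-0.98,0,0,0,0,-1],
    [0,0,0,0,0,0,-1],
    [0,0,0,0,0,0,-1]
  ]
}}

```text
time_s: 22.82
position: [0.5359, -0.0658, 0.0556]
eef_rot: [0.096, 0.995, 0.002, 0.001]
force: [-0.8, 4.1, 6.1]
gripper_width: 0.014
```

Emit:
{"method": "move_arm", "body": {
  "increments": [
    [-0.19,-0.98,0,0,0,0,-1],
    [-0.19,-0.98,0,0,0,0,-1],
    [0,0,0,0,0,0,-1],
    [0,0,0,0,0,0,-1]
  ]
}}

```text
time_s: 23.15
position: [0.5359, -0.0658, 0.0556]
eef_rot: [0.096, 0.995, 0.003, 0.001]
force: [-0.2, 8.4, 7.4]
gripper_width: 0.0135
```

Emit:
{"method": "move_arm", "body": {
  "increments": [
    [-0.19,-0.98,0,0,0,0,-1],
    [0,0,0,0,0,0,-1],
    [0,0,0,0,0,0,-1]
  ]
}}

```text
time_s: 23.4
position: [0.5359, -0.0658, 0.0556]
eef_rot: [0.095, 0.995, 0.003, 0.001]
force: [-0.3, 8.4, 6.5]
gripper_width: 0.014
```

Emit:
{"method": "move_arm", "body": {
  "increments": [
    [0.25,1.3,0,0,0,0,-1],
    [0.25,1.3,0,0,0,0,-1],
    [0,0,0,0,0,0,-1],
    [0,0,0,0,0,0,-1]
  ]
}}

```text
time_s: 23.73
position: [0.5359, -0.0658, 0.0556]
eef_rot: [0.096, 0.995, 0.002, 0.001]
force: [0.1, 5.3, 7.3]
gripper_width: 0.014
```

Emit:
{"method": "move_arm", "body": {
  "increments": [
    [0.15,0.8,0,0,0,0,-1],
    [0,0,0,0,0,0,-1],
    [0,0,0,0,0,0,0],
    [0,0,0,0,0,0,0],
    [0,0,0,0,0,0,0],
    [0,0,0,0,0,0,0]
  ]
}}

```text
time_s: 24.23
position: [0.5348, -0.0685, 0.0543]
eef_rot: [0.098, 0.995, -0.0, -0.0]
force: [0.5, -0.6, 0.4]
gripper_width: 0.0426
```

Emit:
{"method": "move_arm", "body": {
  "increments": [
    [0,0,8,0,0,0,0],
    [0,0,15,0,0,0,0],
    [0,0,30,0,0,0,0],
    [0,0,40,0,0,0,0],
    [0,0,30,0,0,0,0],
    [0,0,0,0,0,0,0],
    [0,0,0,0,0,0,0]
  ]
}}

```text
time_s: 24.82
position: [0.5363, -0.0682, 0.1799]
eef_rot: [0.097, 0.995, -0.0, 0.003]
force: [-1.5, -0.6, -0.3]
gripper_width: 0.0427
```

Run:
```python
from h import *
c,i,s=snap("wrist","w11"); print(s["position"],s["eef_rot"],s["time_s"],s["force"],s["gripper_width"])
c2,j,s=snap("scene","s11"); crop(j,170,120,320,280,4,"s11c")
```

```text
[ 0.53631767 -0.06818693  0.17991967] [ 9.74745330e-02  9.95234846e-01 -1.24718637e-04  2.51036219e-03] 24.8167 [-1.46483412 -0.62513586 -0.31706214] 0.04267413564285345
```

View pics/w11.png

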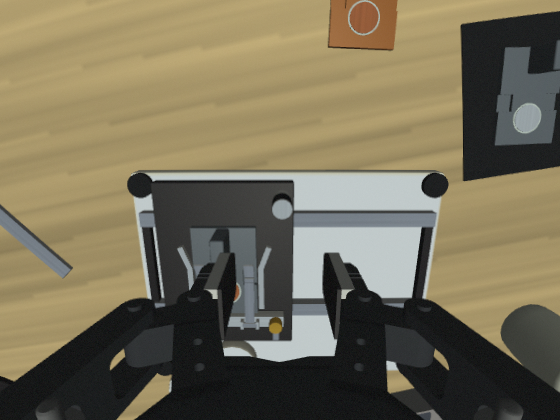

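View pics/s11c.png

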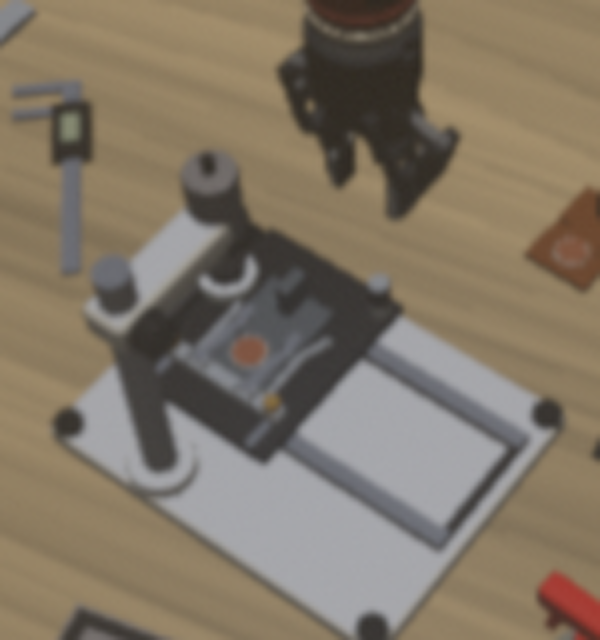

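Emit:
{"method": "move_arm", "body": {
  "increments": [
    [0,0,25,0,0,0,1],
    [0,0,35,0,0,0,1],
    [0,0,35,0,0,0,1],
    [0,0,25,0,0,0,1],
    [0,0,0,0,0,0,1],
    [0,0,0,0,0,0,1],
    [0,0,0,0,0,0,1],
    [0,0,0,0,0,0,1]
  ]
}}

```text
time_s: 25.58
position: [0.5338, -0.0677, 0.2951]
eef_rot: [0.097, 0.995, -0.0, -0.003]
force: [0.2, 0.4, -0.4]
gripper_width: 0.0854
```

Run:
```python
from h import *
c,i,s=snap("wrist","w12"); print(s["position"],s["time_s"],s["force"],s["gripper_width"])
crop(i,160,150,310,310,5,"w12c")
c2,j,s=snap("scene","s12"); c,k,s=snap("top","t12")
```

```text
[ 0.53381658 -0.06769108  0.29507386] 25.5833 [ 0.20940414  0.41253221 -0.38416519] 0.08537646187371731
```

View pics/w12.png

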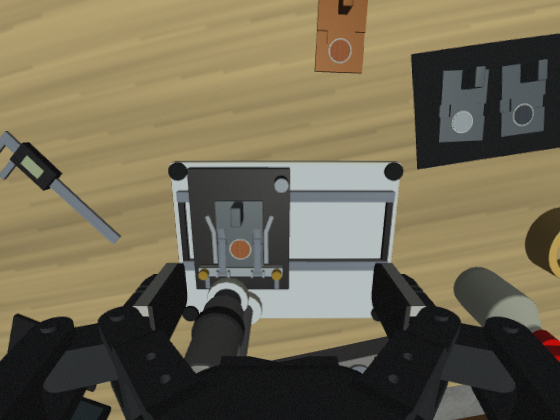

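View pics/t12.png

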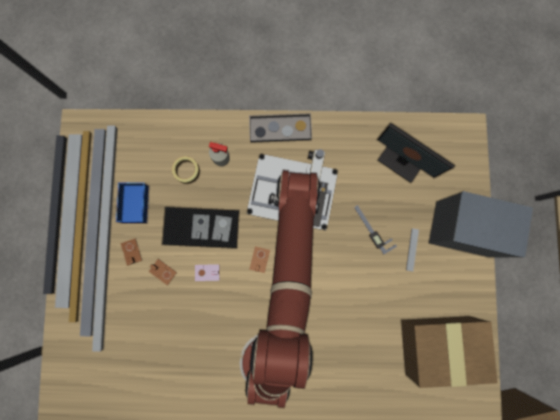

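Run:
```python
from h import *
c,i,s=load("w12"); crop(i,180,160,300,300,6,"w12c")
```

```text
(no output)
```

View pics/w12c.png

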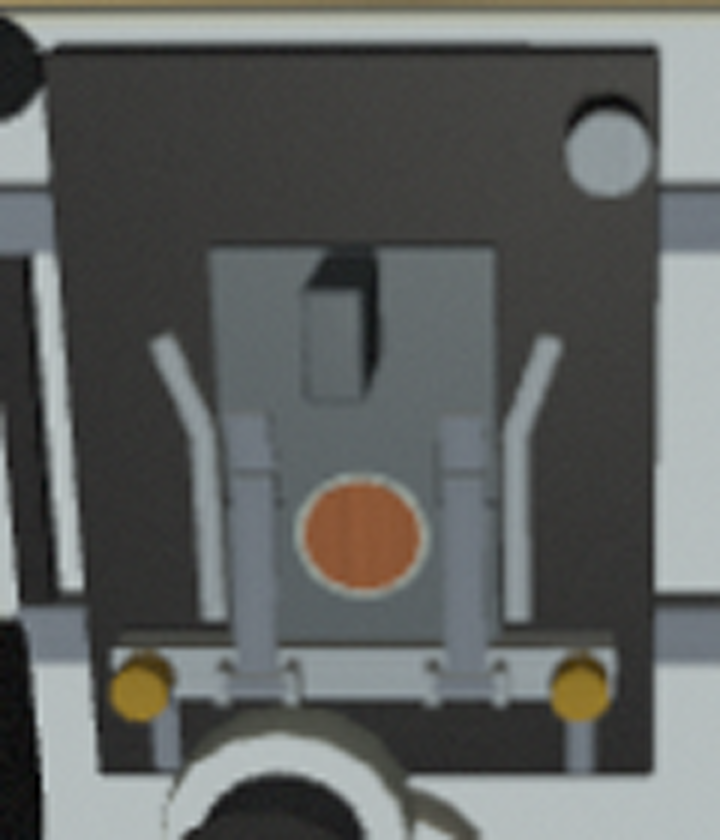

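The close view shows the carrier's leading edge at the stop bar, both clips lying alike in their notches, and the lens ring over the far end of the stage. The arm touches nothing, so I'll hand in.

Run:
```python
from station import r
print(r.job_done()); s=r.read_state(); print(s["time_s"],s["force"])
```

```text
the job is handed in; nothing more can be done
None
the job is handed in; nothing more can be done
```

The copper carrier is home under both clips, and the stage is at its stop beneath the lens. I handed the job in at about 25.6 s with the gripper open, raised clear and touching nothing.

**Insertion:** Lifting the clips took up to about 6 N. After the snap the carrier was held in both directions, then slid about 1.6 mm further to the stop. The highest push reading there was about 7 N, including some rubbing, and I eased off before letting go. The stop's position by feel agreed with where the picture put it, about 8.5 mm nearer than nominal.

**Stage:** I moved it by its knob for about 98 mm against about 3 N, until it stopped dead with a peak reading of about 8 N. My estimate of its starting place puts that at 0.12.

**Last checks:**
- **Clips and stop:** the last wrist view shows the carrier's leading edge at the stop bar and both clips lying alike.
- **Rest of the bench:** by eye in the last top and wrist views, the other things look unmoved. The arm was never meant to come near the column and head.
- **Check that failed:** a camera fit of the carrier's seated position came out badly, because I used points on the fin's top as if they lay on the plate. I did not repeat it, so the seating rests on the forces, the stop's position and the close views.

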